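Release the shaft through the hidden finger notch

TASK

Let the waiting shaft roll down the shaft feeder to its front stop: find by feel, with a fingertip along the feeder's raised back edge, which of the five look-alike covers hides the sprung finger notch, then press inside the notch until the release is fully down and the shaft has rolled home against the stop. Let the release spring back up and leave the feeder clear; do not touch, push or lift the shaft itself, and leave the other things on the granite plates where they are.

Things in the scene. Friction and masses are not known exactly. Their poses are not given: they have to be found in the camera images.
- feeder: The shaft feeder, a fixed aluminium and steel fixture on the left-hand granite plate, base 150 mm (its x) by 244 mm (its y). Origin: centre of its underside, on the plate; x points away from the robot (within 0.15 rad), z up. Along its far side, parallel to its y, runs a raised back edge with a flat top 75 mm above the plate; all else on the feeder is below 60 mm.
- edge_mid (a point): Middle of the back edge's flat top (feeder x = 54 mm, z = 75 mm). The edge is 230 mm long and 28 mm wide, topped by five look-alike aluminium covers at 46 mm pitch (centres at -92, -46, 0, 46, 92 mm from here along feeder y), each 38 mm long with a rigid 4 mm shoulder at either end. Four are solid, one is the shutter of the notch, a different one each time, not to be told by eye.
- edge_left (a point): Left (+y) end of the back edge, on the centre line of its top. The shutter over the notch gives way at about 0.5 N and sinks 10 mm under about 1.5 N, so a fingertip that slides onto it drops in. The notch is 40 mm long between its shoulders and open to both sides across the edge: shut fingers up to 36 mm long along the edge go in.
- edge_right (a point): Right (-y) end of the back edge, on the centre line of its top; the edge runs straight and level to edge_left, 230 mm away.
- release (a joint): Release at the bottom of the notch, in m: 0 = up, 0.006 = fully down. It moves only once the shutter has sunk its 10 mm; fully down, the fingertip is 16 mm below the top of the edge. It takes about 4 N to start and 8 N to reach the bottom, and springs back when let go. It draws the two gate pins that hold the shaft (standing 8 mm above the track) down into the track.
- shaft: The loose steel stepped shaft on the feeder's track, 140 mm long, up to 22 mm thick, lying along the feeder's y against two gate pins. The track slopes 12 degrees down toward the robot, between two cheeks, to a front stop. With the pins down the shaft rolls about 70 mm by itself and comes to rest there within about 1 s. Its origin lies on its skin and turns with it.
- shaft_mid (a point): Centre of that shaft, on its axis: at about feeder x = 14 mm, z = 40 mm at the start, x = -55 mm, z = 26 mm when at rest against the front stop.
- plug_gauge: Bystander: plug gauge, 22 x 116 x 19 mm, lying behind the feeder; loose, origin at the centre of its underside.
- bearing: Bystander: ball bearing ring, 42 mm across, 12 mm high, behind the feeder; loose, origin at the centre of its underside.
- v_block: Bystander: V block, 48 x 45 x 38 mm, behind the feeder; loose, origin at the centre of its underside.
- gauge_block: Bystander: small steel gauge block, 9 x 35 x 30 mm, standing left of the feeder; loose, origin at the centre of its underside.

How it is judged (in metres and radians):
On the way:
1. the release inside the notch is pressed fully down (value of joint release above 0.0048 m), for 0.1 s.
At the end, for the whole second after the job is handed in: The shaft lies at rest on the feeder's track against the front stop (its centre 48 to 64 mm in front of the feeder's centre, within 20 mm of the middle, less than 34 mm high, square to the track within 0.1 rad), and the release has sprung back up (within 1.5 mm) (x of shaft_mid in the frame of feeder between -0.064 and -0.048 m and y of shaft_mid in the frame of feeder between -0.02 and 0.02 m and z of shaft_mid in the frame of feeder below 0.034 m and angle between the y axis of shaft and the y axis of feeder, either way round below 0.1 rad and linear speed of shaft below 0.02 m/s and value of joint release below 0.0015 m); the robot touches nothing.
It fails at once if the robot touches the shaft (contact force between any of the fingers, the arm and shaft above 0.3 N).
It fails at once if the shaft is lifted off the track (z of shaft_mid in the frame of feeder above 0.055 m).
It fails at once if one of the other things on the granite plates is moved more than 15 mm (distance of any of plug_gauge, bearing, v_block, gauge_block from where it was at the start of the episode above 0.015 m).
It also fails if it takes over 64 s, if anything falls off the work surface, if the arm or the gripper's body presses on something with over 40 N, if the wrist force passes 120 N, or if a joint passes its speed limit or range.

ROBOT

A 6-joint arm with a two-finger parallel gripper is mounted at the origin on a cart in front of the work surface, level with it; the furniture and walls round the work are solid. World frame = base frame: x ahead of the robot, y to its left, z up, the work surface at z = 0. Lengths are in mm, angles in rad, forces in N, time in s.
With the tool pointing down it reaches from about 350 to 875 mm from the base axis. Payload 4.2 kg.
Tool frame: the origin (TCP) lies midway between the tips of the shut fingers; the grasp point (between the pads) lies 19 mm behind it; z points along the fingers, y is the direction in which the jaws open and shut (so a half turn about z gives the same grasp; the last joint's range is limited). The gripper opens to 85 mm and grips with 20 to 120 N. Pads are 22 mm wide; open, the fingers measure 114 mm over their backs; the gripper's body (76 mm by 85 mm) begins 54 mm behind the grasp point. The pads swing forward as they close: fully open they stand 13 mm farther back than shut.
Start: joints at [1.431, 0.385, 0.008, 0, -1.194, -0.259], TCP at [242.662, 575.946, 197.212] pointing down, gripper open.
Joint ranges: [-3.14, 3.14], [-1.21, 2.06], [-1.07, 1.41], [-3.16, 2.05], [-2.99, -0.16], [-3.1, 3.1]. Speed limits (rad/s): [2.79, 2.79, 3.14, 3.14, 3.14, 3.14].

INTERFACE

Orientations are given as a unit quaternion [x, y, z, w].
In Python, from bench import arm gives the robot as it stands. The module is installed in compiled form; this text tells all that it offers.
- The arm moves only by the tool drive_tool, never from a script. Its argument "moves" is a list that holds one entry, the list of rows, each a list of 7 numbers: the opening, from 0 (shut) to 1 (fully open), then the shift along the tool's x, y, z in m, then the turn, a rotation vector about the tool's x, y, z in rad. In form: [[[hand, dx, dy, dz, wx, wy, wz], ...]]. A call has 1 to 20 rows; each row shifts and turns the pose as measured when the row begins, along the tool's axes as they then stand; what a row does not reach is not made up. A row lasts 1/10 s, in which the tool goes at most 50 mm and 8.59 degrees, less where a joint would pass 70% of its speed; a pose out of reach is approached as far as the arm can. A call with a gripper value outside its range is refused whole. The fingers move at their own pace and stop on an object; the grip force is fixed at half the most. Time passes only in rows, so rows that do not move let the fingers close. It gives the time, the measured TCP pose, the force and the opening at its end, in the units of the state.
- arm.read_state(): the state, without advancing time (a new reading comes with each control period).
- arm.get_image(name): name is "scene" or "top"; returns (picture, depth): 384x512x3 uint8, red, green, blue; 384x512 float32, mm along the optical axis (not along the pixel's ray), 0 where there is no reading.
- arm.camera_params(name): a dict with "fov_y" (degrees; the focal length in pixels is half the picture's height over the tangent of half this angle, whatever the lens; pixels are square), "cx", "cy" (the principal point, pixels), "world_from_camera" (4x4, takes a point from camera to world coordinates). Camera axes: x right, y down, z forward; pixel columns grow to the right and rows downward; lengths in mm; the calibration is good to about 2 mm. A picture is of the moment at which its call begins. camera_params takes no time and is no camera call.
- arm.job_done(): hands the job in, once; it reports no verdict.
The state is a dict: "clock": time; "joints": joint angles; "joint_vel": joint speeds; "joint_efforts": joint torques, N m; "position": TCP position; "ee_rot": TCP orientation; "contact_force": force on the tool from outside, world axes, zero at the start; "wrist_torque": the same for the moment, N m; "gripper_width": finger opening in mm.
Only numpy, scipy, OpenCV 4.12 (cv2) and the standard library are available. Lean on these libraries where they do the work, as an engineer would, in place of code of your own. Each camera call takes 0.05 s, during which the arm holds its last target.

## Working session

There is one attempt and no reset: what is moved stays moved. The work goes in short steps, Python scripts to look and compute and a tool call to move; the robot and the scene stay as the last step left them, time stands still between calls to the robot, and variables do not carry over. Pictures are saved under pics/ and viewed, and the job is handed in when it is done.

Besides the shell and the picture viewer there is one more tool, called after ">>>" in YAML: its name, and indented under it one key for each argument. drive_tool: Moves the arm, as the interface text tells. Its arguments: {"type":"object","properties":{"moves":{"type":"array","items":{"type":"array","items":{"type":"array","items":{"type":"number"}}}}},"required":["moves"]}

```bash
mkdir -p pics; ls; python3 - <<'E'
from bench import arm
import cv2, numpy as np
print(arm.read_state())
for n in ["scene","top"]:
    im,d=arm.get_image(n); p=arm.camera_params(n); print(n,p)
    cv2.imwrite(f"pics/{n}0.png",im[:,:,::-1]); np.save(f"pics/{n}0.npy",d)
E
```

```text
pics
{'clock': 0.0, 'joints': array([ 1.43057096e+00,  3.85558427e-01,  6.60876411e-03, -5.09103296e-04,
       -1.19401387e+00, -2.58599865e-01]), 'joint_vel': array([-0.00189917,  0.00172344,  0.00046461,  0.00034297, -0.00024296,
       -0.00064361]), 'joint_efforts': array([-2.46787513e-04, -3.92288017e+01,  1.88393247e+01,  4.18604672e+00,
       -4.69003542e-03,  1.33538612e-05]), 'position': array([242.43485922, 575.33434749, 196.11237513]), 'ee_rot': array([ 9.80163893e-01, -1.98185551e-01, -1.72081715e-04,  1.09570091e-03]), 'contact_force': array([-0.22517793, -0.11956497,  0.15816837]), 'wrist_torque': array([ 0.01315768, -0.03810012, -0.05273763]), 'gripper_width': 85.44634261391226}
scene {'fov_y': 50.76178128176894, 'cx': 255.14459361545022, 'cy': 190.8492488418171, 'world_from_camera': array([[-5.69926826e-01, -3.72743764e-01,  7.32287853e-01,
        -1.18908901e+02],
       [-8.21381491e-01,  2.33802288e-01, -5.20258529e-01,
         7.31373698e+02],
       [ 2.27125468e-02, -8.97996980e-01, -4.39415025e-01,
         4.48900644e+02],
       [ 0.00000000e+00,  0.00000000e+00,  0.00000000e+00,
         1.00000000e+00]])}
top {'fov_y': 53.367416059631196, 'cx': 251.29852261763858, 'cy': 196.23710626418833, 'world_from_camera': array([[-2.46532542e-02, -9.96614088e-01,  7.84383661e-02,
         4.21970277e+02],
       [-9.99679639e-01,  2.41270972e-02, -7.64869617e-03,
         3.00470523e+02],
       [ 5.73030827e-03, -7.86018028e-02, -9.96889623e-01,
         9.05435686e+02],
       [ 0.00000000e+00,  0.00000000e+00,  0.00000000e+00,
         1.00000000e+00]])}
```

View pics/scene0.png

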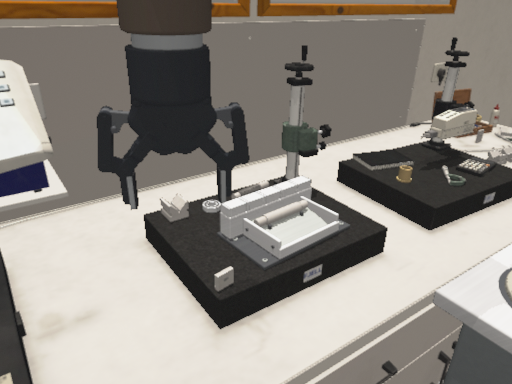

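View pics/top0.png

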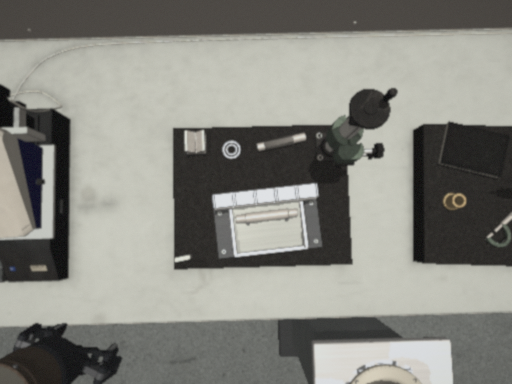

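The top view shows the back edge running from about px (214,201) to (318,190). The bystanders lie behind it at y≈140, and a tall gauge stand is at (350,135), behind the right end. Next I'll measure the edge.

```bash
cat > h.py <<'E'
import numpy as np
from bench import arm
def cloud(n,d):
    p=arm.camera_params(n); f=192/np.tan(np.radians(p["fov_y"]/2))
    v,u=np.mgrid[:384,:512]
    P=np.stack([(u-p["cx"])*d/f,(v-p["cy"])*d/f,d,np.ones_like(d)],-1)
    return (P@p["world_from_camera"].T)[...,:3]
E
python3 - <<'E'
from h import *
import cv2
np.set_printoptions(precision=1,suppress=True)
for n in ["top","scene"]:
    d=np.load(f"pics/{n}0.npy"); C=cloud(n,d); print(n)
    if n=="top":
        for u,v in [(190,220),(200,180),(216,200),(240,198),(266,195),(290,193),(315,190),(232,150),(280,142),(195,142),(182,259),(345,130),(345,152),(370,105),(376,151),(321,148),(230,235),(310,235),(235,250),(265,215)]: print(u,v,C[v,u])
        np.save("pics/C.npy",C)
    Z=C[...,2]
    plate=C[220,190,2] if n=="top" else plate
    m=(Z>plate+68)&(Z<plate+82)&(d>0)&(C[...,0]>350)&(C[...,0]<620)&(C[...,1]>120)&(C[...,1]<480)
    m=m.astype(np.uint8); k,l,s,c=cv2.connectedComponentsWithStats(m)
    i=1+np.argmax(s[1:,4]); P=C[l==i]; print(s[i],np.median(P[:,2]))
    r=cv2.minAreaRect(P[:,:2].astype(np.float32)); print(r,"\n",cv2.boxPoints(r))
    # tall
    if n=="top":
        m=(Z>plate+90)&(C[...,1]<350)&(C[...,0]>350); print("tall",C[m].min(0),C[m].max(0))
E
```

```text
top
190 220 [440.4 439.8   0.1]
200 180 [535.3 415.2  -2.9]
216 200 [481.  371.2  74.5]
240 198 [484.1 318.8  74.4]
266 195 [489.3 261.9  74.1]
290 193 [492.3 209.6  76.1]
315 190 [497.6 154.6  75.2]
232 150 [605.7 337.1  -0.7]
280 142 [618.5 222.8  17.4]
195 142 [623.3 423.1  17.2]
182 259 [351.7 454.8  27.2]
345 130 [599.3 114.6 195.5]
345 152 [564.4 106.6 157.5]
370 105 [612.1 101.  304.4]
376 151 [564.9  44.9 157.4]
321 148 [603.1 125.4  11.6]
230 235 [402.9 345.7   6.6]
310 235 [398.3 158.2   6.1]
235 250 [370.1 333.2  45.5]
265 215 [446.4 264.3  49.7]
[ 213  184  106   24 1317] 74.19529552427741
((488.15728759765625, 263.55426025390625), (28.020584106445312, 229.75613403320312), 4.99460506439209) 
 [[464.2 376.8]
 [484.2 147.9]
 [512.1 150.3]
 [492.1 379.2]]
tall [422.   29.2  99.1] [640.9 300.5 905.4]
scene
[221 175  91  38 940] 76.042179765186
((488.84844970703125, 262.88897705078125), (31.020904541015625, 232.74940490722656), 5.3514180183410645) 
 [[462.6 377.3]
 [484.3 145.6]
 [515.1 148.5]
 [493.4 380.2]]
```

>>> drive_tool:
  moves:
    - [[0, 0, 0, 0, 0, 0, -0.122], [0, 0, 0, 0, 0, 0, -0.122], [0, 0, 0, 0, 0, 0, -0.122], [0, 0, 0, 0, 0, 0, -0.122], [0, 0.022, 0.024, 0, 0, 0, 0], [0, 0.022, 0.024, 0, 0, 0, 0], [0, 0.022, 0.024, 0, 0, 0, 0], [0, 0.022, 0.024, 0, 0, 0, 0], [0, 0.022, 0.024, 0, 0, 0, 0], [0, 0.022, 0.024, 0, 0, 0, 0], [0, 0.022, 0.024, 0, 0, 0, 0], [0, 0.022, 0.024, 0, 0, 0, 0], [0, 0.022, 0.024, 0, 0, 0, 0], [0, 0.022, 0.024, 0, 0, 0, 0], [0, 0, 0, 0, 0, 0, 0]]

```text
clock: 1.6
position: [492.6, 349.6, 187.5]
ee_rot: [0.998, 0.056, -0.006, 0.008]
contact_force: [0.2, 0.1, 0.2]
gripper_width: 0.1
```

```bash
cat >> h.py <<'E'
from scipy.spatial.transform import Rotation as R
mid=np.array([488.3,263.3,75.]);u=np.array([-np.sin(.0885),np.cos(.0885),0])
def rel(off,z):
    s=arm.read_state(); Rm=R.from_quat(s["ee_rot"]).as_matrix(); p=s["position"]
    g=mid+off*u; g[2]=z
    Rt=np.column_stack([[u[1],-u[0],0],-u,[0,0,-1]])
    print("t",s["clock"],"p",p.round(1),"along",((p-mid)@u).round(1),"across",((p-mid)@[u[1],-u[0],0]).round(1),"tool d",(Rm.T@(g-p)).round(1),"rot",R.from_matrix(Rm.T@Rt).as_rotvec().round(3),"F",s["contact_force"].round(2),"w",round(s["gripper_width"],1))
E
python3 -c "
from h import *
rel(92,90)
C=np.load('pics/C.npy');m=(C[...,2]>85)&(C[...,0]>420)&(C[...,0]<700)&(C[...,1]<280)&(C[...,2]<700)
print(np.percentile(C[m],[0,2,98,100],axis=0))"
```

```text
t 1.6 p [492.6 349.6 187.5] along 85.6 across 11.9 tool d [-10.6  -8.3  97.5] rot [0.016 0.012 0.024] F [0.23 0.08 0.22] w 0.1
[[545.89222648  29.21858882  99.1182873 ]
 [549.34090188  38.16885785 110.25114395]
 [634.92903993 131.32673553 339.85117146]
 [640.87425241 134.34185648 345.696192  ]]
```

>>> drive_tool:
  moves:
    - [[0, -0.002, -0.001, 0.012, 0.004, 0.003, 0.006], [0, -0.002, -0.001, 0.012, 0.004, 0.003, 0.006], [0, -0.002, -0.001, 0.012, 0.004, 0.003, 0.006], [0, -0.002, -0.001, 0.012, 0.004, 0.003, 0.006], [0, -0.001, -0.001, 0.012, 0, 0, 0], [0, -0.001, -0.001, 0.012, 0, 0, 0], [0, 0, -0.001, 0.012, 0, 0, 0], [0, 0, -0.001, 0.012, 0, 0, 0], [0, 0, 0, 0, 0, 0, 0]]

```text
clock: 2.5
position: [479.0, 356.5, 83.9]
ee_rot: [0.999, 0.043, -0.002, 0.001]
contact_force: [-0.7, -0.7, -0.9]
gripper_width: 0.1
```

```bash
python3 -c "
from h import *
rel(92,75)
import cv2
im,d=arm.get_image('scene');cv2.imwrite('pics/s1.png',cv2.resize(im[100:300,100:400,::-1],None,fx=2.6,fy=2.6))"
```

```text
t 2.5 p [479.  356.5  83.9] along 93.6 across -1.0 tool d [1.  1.6 8.9] rot [ 0.001  0.003 -0.002] F [-0.71 -0.68 -0.87] w 0.1
```

View pics/s1.png

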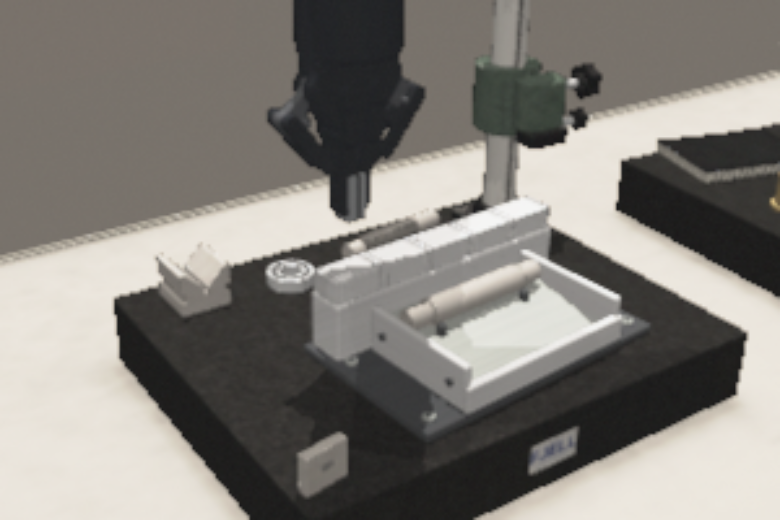

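```bash
python3 -c "
from h import *
p=arm.camera_params('scene');f=192/np.tan(np.radians(p['fov_y']/2));s=arm.read_state()
for P in [s['position'],mid+115*u,mid+92*u,mid]:
  q=np.linalg.inv(p['world_from_camera'])@np.append(P,1);x=p['cx']+f*q[0]/q[2];y=p['cy']+f*q[1]/q[2];print(x,y,'crop',(x-100)*2.6,(y-100)*2.6)
rel(92,75)
import cv2
im,d=arm.get_image('scene');C=cloud('scene',d);print(C[182,236],C[180,234])
im,d=arm.get_image('top');cv2.imwrite('pics/t1.png',cv2.resize(im[100:300,100:400,::-1],None,fx=2.6,fy=2.6))"
```

```text
233.82720189365477 199.13830053376265 crop 347.95072492350243 257.7595813877829
225.06064157628575 206.59673283905394 crop 325.1576680983429 277.15150538154023
234.51193926768528 203.2349410829665 crop 349.73104209598176 268.4108468157129
269.34410378991026 190.84526853630075 crop 440.2946698537667 236.19769819438196
t 2.55 p [479.6 356.9  84.9] along 94.0 across -0.4 tool d [0.4 2.  9.9] rot [ 0.001  0.002 -0.002] F [0.17 0.51 0.04] w 0.2
[468.13177777 359.20230052 126.9583896 ] [471.99534544 361.23580031 130.10559962]
```

View pics/t1.png

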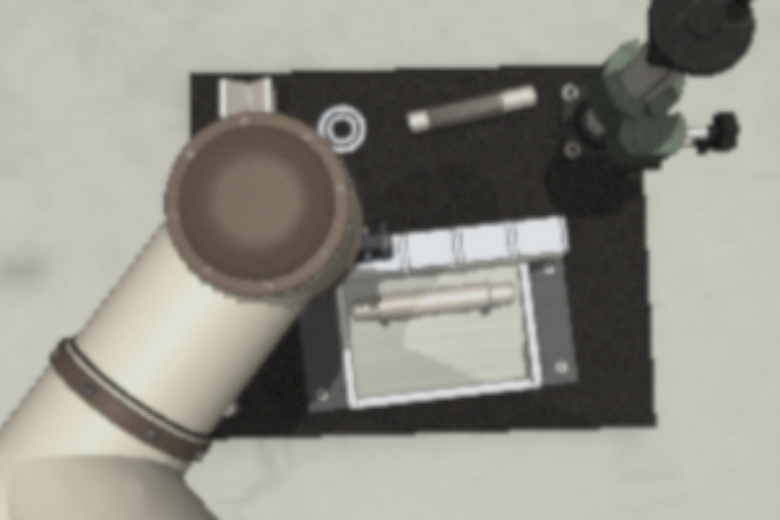

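The picture disagrees with the state: the fingertip shows at crop row ~218, but the reported TCP projects to row 258. I'll check this with another image.

```bash
python3 -c "
from h import *
import cv2
rel(92,75)
im,d=arm.get_image('scene');C=cloud('scene',d)
for v in range(170,200,2): print(v,C[v,234].round(0),im[v,234])
cv2.imwrite('pics/s2.png',cv2.resize(im[140:230,180:300,::-1],None,fx=6,fy=6,interpolation=0))"
```

```text
t 2.65 p [480.4 357.5  86.5] along 94.5 across 0.5 tool d [-0.5  2.6 11.5] rot [-0.001 -0.    -0.002] F [-0.65  0.54 -0.19] w -0.1
170 [471. 362. 151.] [102 103 103]
172 [471. 362. 147.] [104 104 104]
174 [470. 363. 144.] [102 102 102]
176 [469. 363. 140.] [103 103 103]
178 [470. 362. 135.] [102 102 102]
180 [471. 362. 131.] [103 103 103]
182 [471. 362. 127.] [102 103 102]
184 [821. 143. -71.] [212 202 191]
186 [807. 151. -70.] [232 227 218]
188 [792. 161. -69.] [235 230 221]
190 [659. 244.   1.] [54 52 49]
192 [651. 249.   1.] [64 61 57]
194 [609. 275.  19.] [196 188 178]
196 [610. 275.  14.] [127 122 116]
198 [610. 274.   8.] [141 137 131]
```

View pics/s2.png

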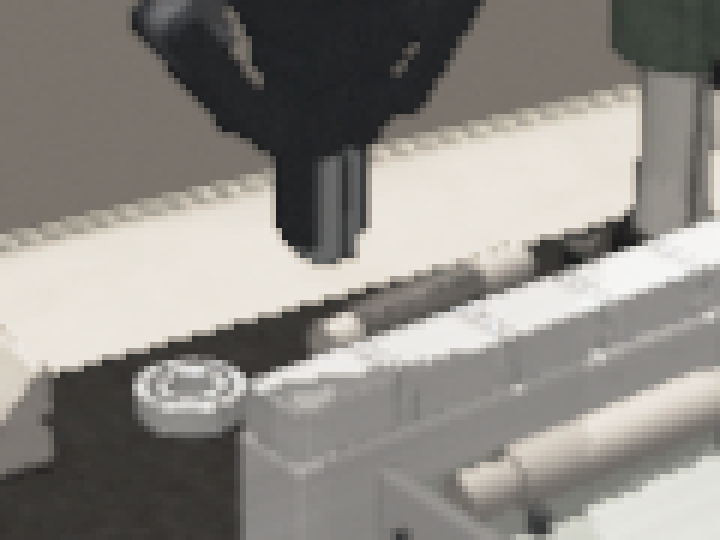

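```bash
python3 -c "
from h import *
np.set_printoptions(precision=1,suppress=True)
C=cloud('scene',np.load('pics/scene0.npy'))
for uu in (128,130,132,226,228,230):
  for v in (190,196,200,204,206,208): print(uu,v,C[v,uu])
rel(92,75);s=arm.read_state();print(s['joints'],s['joint_vel'])
im,d=arm.get_image('top');C=cloud('top',d);print(C[175,200],C[193,244],C[194,247],C[180,220]);rel(92,75)
"
```

```text
128 190 [255.5 623.5 266.4]
128 196 [254.9 624.5 260. ]
128 200 [257.  624.4 254.6]
128 204 [867.6 452.1 -73. ]
128 206 [854.  456.6 -71.7]
128 208 [841.1 460.9 -70.6]
130 190 [250.6 623.  268.2]
130 196 [250.3 623.8 261.9]
130 200 [250.7 624.2 257.2]
130 204 [252.  624.3 252.1]
130 206 [848. 453. -70.]
130 208 [839.1 456.3 -71. ]
132 190 [250.3 621.1 267.9]
132 196 [251.1 621.6 260.9]
132 200 [251.  622.1 256.6]
132 204 [249.6 623.  252.8]
132 206 [250.8 622.9 249.9]
132 208 [250.9 623.1 247.6]
226 190 [216.  531.7 258.9]
226 196 [216.3 531.6 251.5]
226 200 [624.1 288.6   0.7]
226 204 [485.  371.6  75.8]
226 206 [476.1 376.9  77. ]
226 208 [477.  376.4  72. ]
228 190 [216.  529.1 258.2]
228 196 [638.1 274.5   1.7]
228 200 [620.5 285.2   1.4]
228 204 [482.7 368.4  76. ]
228 206 [476.3 372.3  75.5]
228 208 [470.1 376.1  75.1]
230 190 [215.4 527.1 258. ]
230 196 [633.4 271.6   2.9]
230 200 [492.4 357.9  77.7]
230 204 [481.3 364.6  75.5]
230 206 [471.1 370.9  77.5]
230 208 [465.5 374.3  76.7]
t 2.7 p [480.6 357.6  86.9] along 94.6 across 0.6 tool d [-0.6  2.7 11.9] rot [-0. -0. -0.] F [ 0.9  0.6 -0.2] w 0.3
[ 0.9  0.4 -0.2 -0.  -0.9  0.7] [-0. -0.  0. -0.  0.  0.]
[480.7 354.1 480.4] [482.1 308.2 219.9] [480.4 302.9 216.3] [474.8 331.9 478.2]
t 2.75 p [480.5 357.7  87.1] along 94.7 across 0.6 tool d [-0.6  2.7 12.1] rot [-0. -0. -0.] F [0.2 0.3 1.1] w -0.2
```

The visible tips sit about 38 mm above the reported TCP. The same offset shows in the start picture (tips at ~248, expected ~209). I won't trust z from the state, so I'll find the surface by contact in small steps.

>>> drive_tool:
  moves:
    - [[0, 0, 0.002, 0.003, 0, 0, 0], [0, 0, 0.001, 0.003, 0, 0, 0], [0, 0, 0, 0.003, 0, 0, 0], [0, 0, 0, 0.003, 0, 0, 0], [0, 0, 0, 0.003, 0, 0, 0], [0, 0, 0, 0.003, 0, 0, 0]]

```text
clock: 3.35
position: [481.8, 355.1, 69.7]
ee_rot: [0.999, 0.043, 0.002, -0.003]
contact_force: [0.2, 0.5, 0.7]
gripper_width: 0.0
```

>>> drive_tool:
  moves:
    - [[0, -0.001, 0, 0.005, 0, 0, 0], [0, 0, 0, 0.005, 0, 0, 0], [0, 0, 0, 0.005, 0, 0, 0], [0, 0, 0, 0.004, 0, 0, 0], [0, 0, 0, 0.002, 0, 0, 0]]

```text
clock: 3.85
position: [480.5, 354.9, 46.1]
ee_rot: [0.999, 0.043, 0.001, -0.002]
contact_force: [0.4, 0.1, -0.0]
gripper_width: 0.0
```

```bash
python3 -c "
from h import *
import cv2
im,d=arm.get_image('scene');C=cloud('scene',d)
rel(92,37)
for v in range(180,208,2): print(v,C[v,234].round(0),im[v,234])
cv2.imwrite('pics/s3.png',cv2.resize(im[140:230,180:300,::-1],None,fx=6,fy=6,interpolation=0))"
```

```text
t 3.9 p [480.3 354.7  45.8] along 91.7 across 0.1 tool d [-0.2 -0.2  8.8] rot [-0.004 -0.003 -0.002] F [-0.1   0.44 -0.32] w 0.2
180 [465. 366. 134.] [35 36 38]
182 [468. 364. 128.] [36 36 39]
184 [467. 365. 125.] [36 36 39]
186 [474. 360. 117.] [60 60 61]
188 [470. 362. 114.] [69 69 70]
190 [473. 361. 109.] [69 69 69]
192 [474. 360. 104.] [69 68 69]
194 [473. 360. 100.] [70 71 72]
196 [474. 360.  95.] [68 69 69]
198 [474. 360.  91.] [69 69 70]
200 [474. 360.  86.] [92 92 92]
202 [475. 359.  81.] [118 117 116]
204 [476. 359.  77.] [150 146 144]
206 [470. 362.  75.] [176 173 170]
```

View pics/s3.png

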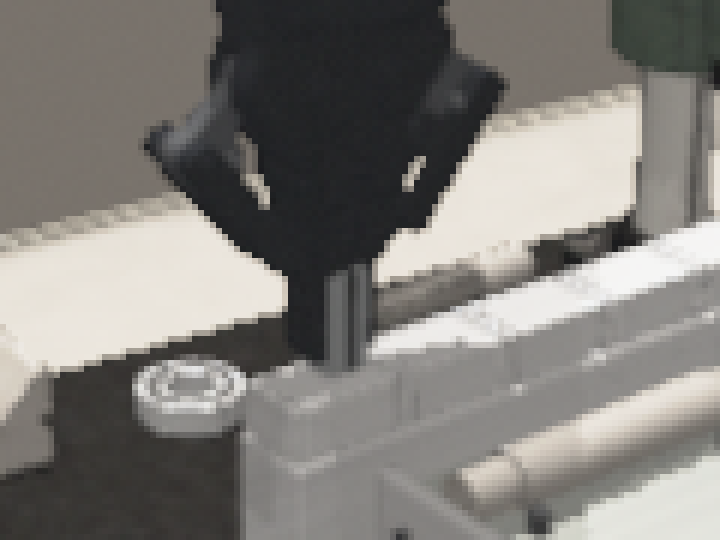

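The fingertips hang a few mm over the leftmost cover, around px (235,201), so I'll go on gently.

>>> drive_tool:
  moves:
    - [[0, 0, 0, 0.002, 0, 0, 0], [0, 0, 0, 0.002, 0, 0, 0], [0, 0, 0, 0.002, 0, 0, 0], [0, 0, 0, 0, 0, 0, 0]]

```text
clock: 4.3
position: [480.9, 355.3, 41.5]
ee_rot: [0.999, 0.044, 0.002, -0.002]
contact_force: [-0.2, 0.5, 0.3]
gripper_width: 0.1
```

>>> drive_tool:
  moves:
    - [[0, 0, 0, 0.002, 0, 0, 0], [0, 0, 0, 0.002, 0, 0, 0], [0, 0, 0, 0.002, 0, 0, 0]]

```text
clock: 4.6
position: [481.2, 355.6, 41.0]
ee_rot: [0.999, 0.045, 0.003, -0.002]
contact_force: [-4.0, -1.5, 11.4]
gripper_width: -0.2
```

Solid at reported z≈41, with 11 N, so true z is about reported + 34. I'll hop to the next cover.

>>> drive_tool:
  moves:
    - [[0, 0, 0, -0.006, 0, 0, 0], [0, 0, 0.015, 0, 0, 0, 0], [0, 0, 0.015, 0, 0, 0, 0], [0, 0, 0.014, 0, 0, 0, 0], [0, 0, 0, 0, 0, 0, 0], [0, 0, 0, 0, 0, 0, 0]]

```text
clock: 5.2
position: [485.2, 306.7, 46.5]
ee_rot: [0.999, 0.044, 0.003, -0.002]
contact_force: [0.1, 1.3, 0.2]
gripper_width: -0.2
```

```bash
python3 -c "
from h import *
rel(46,41)"
```

```text
t 5.2 p [485.2 306.7  46.5] along 43.5 across 0.7 tool d [-0.7 -2.5  5.5] rot [-0.004 -0.006 -0.001] F [0.15 1.35 0.2 ] w -0.2
```

>>> drive_tool:
  moves:
    - [[0, 0, -0.002, 0.002, -0.002, -0.003, 0], [0, 0, 0, 0.002, 0, 0, 0], [0, 0, 0, 0.002, 0, 0, 0], [0, 0, 0, 0.002, 0, 0, 0], [0, 0, 0, 0.002, 0, 0, 0], [0, 0, 0, 0.001, 0, 0, 0]]

```text
clock: 5.8
position: [485.4, 309.7, 34.3]
ee_rot: [0.999, 0.045, 0.001, -0.001]
contact_force: [-0.4, -0.7, 1.4]
gripper_width: -0.1
```

```bash
python3 -c "
from h import *
rel(46,41)"
```

```text
t 5.8 p [485.4 309.7  34.3] along 46.5 across 1.2 tool d [-1.2  0.5 -6.7] rot [-0.001 -0.002  0.001] F [-0.4  -0.67  1.36] w -0.1
```

At z 34.3 the force is only 1.4 N, so this cover is giving way: it's the shutter at +46. I'll press on down.

>>> drive_tool:
  moves:
    - [[0, 0, 0, 0.002, 0, 0, 0], [0, 0, 0, 0.002, 0, 0, 0], [0, 0, 0, 0.002, 0, 0, 0], [0, 0, 0, 0.002, 0, 0, 0]]

```text
clock: 6.2
position: [485.4, 309.8, 27.0]
ee_rot: [0.999, 0.045, 0.001, -0.001]
contact_force: [-2.3, -1.3, 6.7]
gripper_width: -0.3
```

```bash
python3 -c "
from h import *
import cv2
rel(46,25)
im,d=arm.get_image('scene')
cv2.imwrite('pics/s4.png',cv2.resize(im[140:260,200:360,::-1],None,fx=5,fy=5,interpolation=0))"
```

```text
t 6.2 p [485.4 309.8  27. ] along 46.6 across 1.2 tool d [-1.3  0.6  2. ] rot [-0.001 -0.003  0.001] F [-2.34 -1.31  6.73] w -0.3
```

View pics/s4.png

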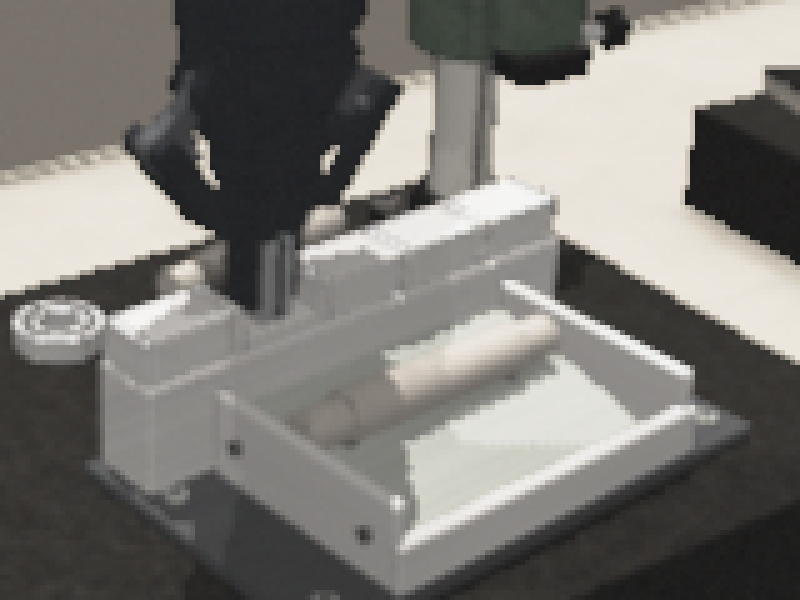

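The fingers are inside the notch at px ~(255,202), and the shaft is still behind nearly retracted pins. I'll press to the bottom and hold.

>>> drive_tool:
  moves:
    - [[0, 0, 0, 0.002, 0, 0, 0], [0, 0, 0, 0.002, 0, 0, 0], [0, 0, 0, 0.002, 0, 0, 0], [0, 0, 0, 0.002, 0, 0, 0], [0, 0, 0, 0.002, 0, 0, 0], [0, 0, 0, 0.002, 0, 0, 0], [0, 0, 0, 0.002, 0, 0, 0], [0, 0, 0, 0.002, 0, 0, 0], [0, 0, 0, 0.002, 0, 0, 0], [0, 0, 0, 0.002, 0, 0, 0], [0, 0, 0, 0.002, 0, 0, 0], [0, 0, 0, 0.002, 0, 0, 0]]

```text
clock: 7.45
position: [485.7, 309.8, 24.6]
ee_rot: [0.999, 0.049, 0.005, -0.0]
contact_force: [-5.0, -2.6, 13.5]
gripper_width: -0.0
```

```bash
python3 -c "
from h import *
import cv2
rel(46,25)
im,d=arm.get_image('scene')
cv2.imwrite('pics/s5.png',cv2.resize(im[140:260,200:360,::-1],None,fx=5,fy=5,interpolation=0))"
```

```text
t 7.45 p [485.7 309.8  24.6] along 46.5 across 1.5 tool d [-1.5  0.5 -0.4] rot [ 0.    -0.009  0.009] F [-5.02 -2.64 13.54] w -0.0
```

View pics/s5.png

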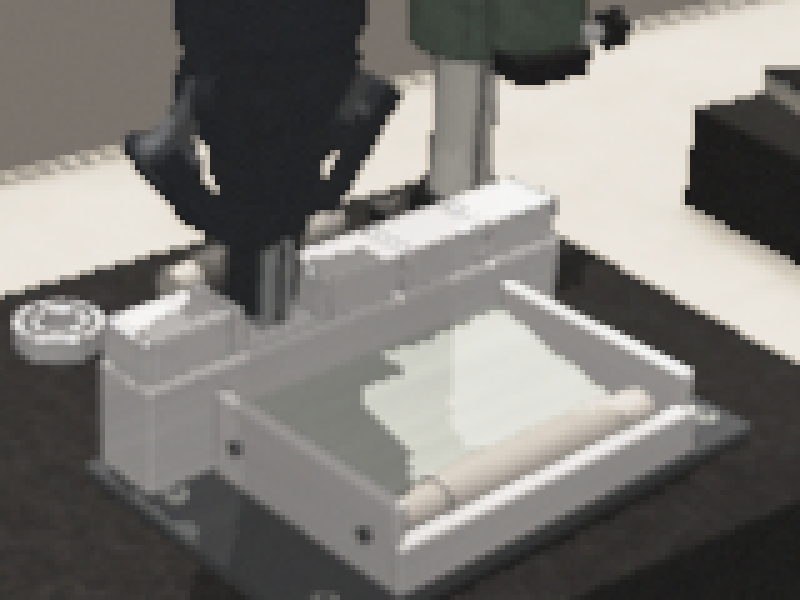

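The shaft has rolled to the front stop (crop px (420,490)–(650,400)), and the reading is 13.5 N at 16 mm depth, which is bottomed out. I'll hold a moment longer, then withdraw straight up.

>>> drive_tool:
  moves:
    - [[0, 0, 0, 0.001, 0, 0, 0], [0, 0, 0, 0.001, 0, 0, 0], [0, 0, 0, 0.001, 0, 0, 0], [0, 0, 0, -0.006, 0, 0, 0], [0, 0, 0, -0.006, 0, 0, 0], [0, 0, 0, -0.006, 0, 0, 0], [0, 0, 0, -0.006, 0, 0, 0], [0, 0, 0, -0.01, 0, 0, 0], [0, 0, 0, -0.02, 0, 0, 0], [0, 0, 0, -0.02, 0, 0, 0], [0, 0, 0, -0.02, 0, 0, 0], [0, 0, 0, -0.02, 0, 0, 0], [0, 0, 0, 0, 0, 0, 0], [0, 0, 0, 0, 0, 0, 0], [0, 0, 0, 0, 0, 0, 0]]

```text
clock: 9.0
position: [483.7, 310.0, 145.3]
ee_rot: [0.999, 0.049, 0.005, -0.002]
contact_force: [-0.2, -0.1, 1.2]
gripper_width: 0.0
```

```bash
python3 -c "
from h import *
import cv2
rel(46,150)
im,d=arm.get_image('scene'); C=cloud('scene',d)
cv2.imwrite('pics/s6.png',cv2.resize(im[130:300,130:360,::-1],None,fx=3.4,fy=3.4))
# shaft points: inside the track region, feeder frame
fx=np.array([u[1],-u[0],0]); P=C-(mid-54*fx*1); X=P@fx; Y=P@u
m=(X<-44)&(X>-66)&(abs(Y)<60)&(C[...,2]>24)
print(m.sum()); 
for y in (-50,-25,0,25,50):
  k=m&(abs(Y-y)<8); print(y,X[k][np.argsort(C[k][:,2])[-8:]].mean().round(1),np.sort(C[k][:,2])[-8:].mean().round(1))
k=m&(C[...,2]>31); print('Yrange',[np.percentile(Y[(X<-46)&(X>-64)&(C[...,2]>30)&(abs(Y)<80)],q).round(1) for q in (1,99)])
im,d=arm.get_image('top');cv2.imwrite('pics/t6.png',cv2.resize(im[100:300,100:400,::-1],None,fx=2.6,fy=2.6))"
```

```text
t 9.0 p [483.7 310.  145.3] along 46.9 across -0.4 tool d [ 0.5  0.9 -4.7] rot [-0.003 -0.01   0.009] F [-0.16 -0.13  1.21] w 0.0
414
-50 -54.8 38.0
-25 -53.7 38.3
0 -54.8 39.0
25 -54.5 38.1
50 -54.6 38.1
Yrange [np.float64(-79.1), np.float64(78.1)]
```

View pics/s6.png

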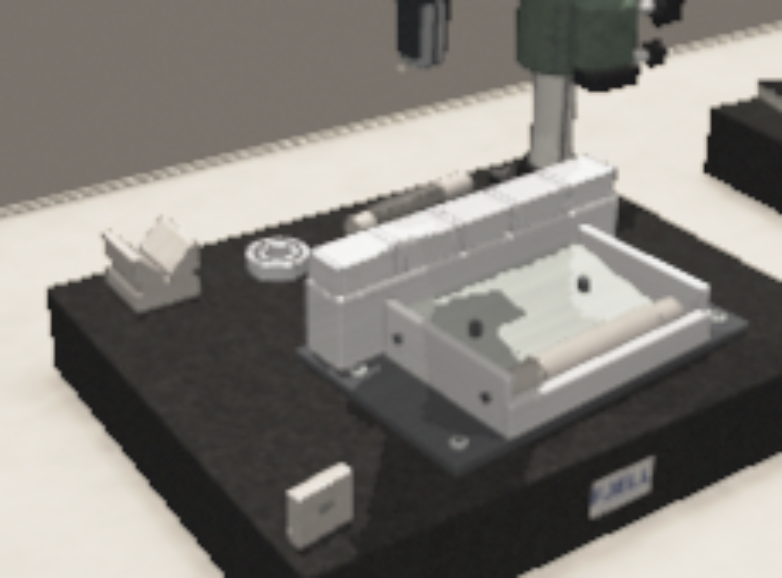

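View pics/t6.png

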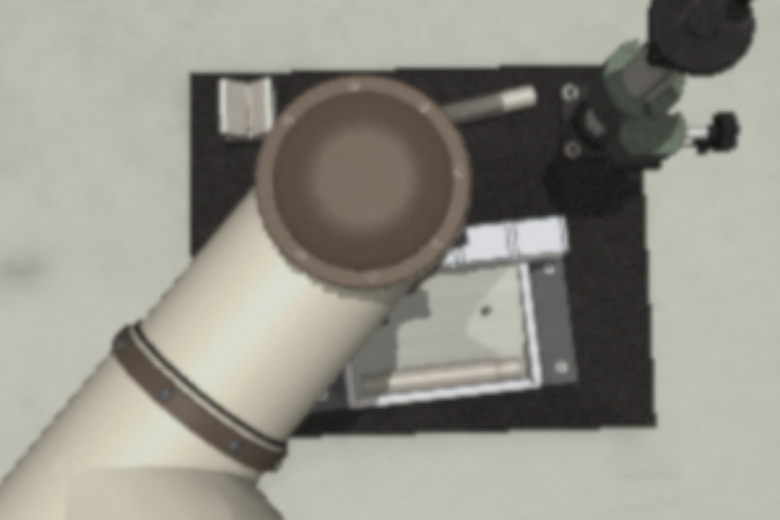

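The shaft lies square against the stop at feeder x≈-54.6 along its whole length. The gate pins stand up again at crop px (476,327) and (583,284), the covers are level, and the bystanders haven't moved. The gripper is well clear, so I'm handing in.

```bash
python3 -c "
from bench import arm
print(arm.job_done())"
```

```text
the job is handed in; nothing more can be done
None
```

The shaft is at rest against the front stop and the job is handed in at about 9 s. No verdict was reported.

**What I did:** I probed the covers from the left with shut fingers. The leftmost was solid at 11 N. The next one, at +46 mm, gave way at about 1.4 N, so that is the notch. I pressed it to about 16 mm depth, where the force reached 13.5 N, held for more than 1 s, and withdrew straight up.

**Last checks:**
- **Shaft:** it lies at feeder x ≈ -54.6 mm and is square along its length. Its top is about 38 mm high, so its axis is at about 27 mm. I judged that it is centred sideways only by eye, because the numeric check picked up the cheeks as well.
- **Release:** both gate pins stand up again and the covers are level.
- **Surroundings:** the bystanders I could see are where they were, and the gripper is clear of the feeder.

**One disagreement:** the reported TCP height was about 34–38 mm below the fingertips seen in the cameras and felt at contact. I took the edge's height from contact instead.

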